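Shut the drill jig, pin it and hold it down

ROBOT

A 6-joint arm with a two-finger parallel gripper is mounted at the origin on a cart in front of the work surface, level with it; the furniture and walls round the work are solid. World frame = base frame: x ahead of the robot, y to its left, z up, the work surface at z = 0. Lengths are in m, angles in rad, forces in N, time in s.
With the tool pointing down it reaches from about 0.35 to 0.975 m from the base axis. Payload 4.9 kg.
Tool frame: the origin (TCP) lies on the centre line of the jaws, within the pads' length; the fingertips stand 14 mm ahead of it and the grasp point (between the pads) lies 5 mm behind it (manip.nose_length is the distance from the TCP to the fingertips, in m); z points along the fingers, y is the line along which they close (so a half turn about z gives the same grasp; the last joint's range is limited). The gripper opens to 85 mm and grips with 20 to 120 N. Pads are 22 mm wide; open, the fingers measure 114 mm over their backs; the gripper's body (76 mm by 85 mm) begins 54 mm behind the grasp point. The pads swing forward as they close: fully open they stand 13 mm farther back than shut.
Start: joints at [-1.424, 0.053, 1.613, -0, 1.476, -0.119], TCP at [0.164, -0.603, 0.245] pointing down, gripper open.
Joint ranges: [-3.01, 3.01], [-1.01, 2.22], [0.06, 2.58], [-1.02, 4.17], [0.09, 2.62], [-3.14, 3.14]. Speed limits (rad/s): [2.57, 2.57, 3.14, 3.14, 3.14, 3.14].

INTERFACE

Orientations are given as a unit quaternion [w, x, y, z].
In Python, from plant import manip, imaging gives the robot as it stands.
- The arm moves only by the tool play_rows, never from a script. Its argument "commands" is a list of rows, each a list of 6 numbers: the shift along the tool's x, y, z in mm, then the turn, a rotation vector about the tool's x, y, z in degrees. A call has 1 to 5 rows; each row shifts and turns the commanded pose from where the row before left it, along the tool's axes as they then stand; what a row does not reach is not made up. A row lasts 1/12 s, in which the tool goes at most 41.7 mm and 7.16 degrees, less where a joint would pass 70% of its speed; a pose out of reach is approached as far as the arm can. A call is refused whole if a number of a shift passes 41.7 or a number of a turn 7.16, either way. A call with a gripper value outside its range is refused whole. "hand" is the finger opening in mm, from 0 to 85.4, set as the call begins (left out, the last holds). The fingers move at their own pace and stop on an object; the grip force is fixed at half the most. Time passes only in rows, so rows that do not move let the fingers close. It gives the time, the measured TCP pose, the force, the opening and the grip force at its end, in the units of the state.
- manip.state(): the state, without advancing time (a new reading comes with each control period).
- imaging.grab_frame(name): name is "side" or "top"; returns a dict with "image" (384x512x3 uint8, red, green, blue), "fx", "fy", "cx", "cy" (pixels), "k1" (the pictures are not rectified: a ray, as slopes to the right and down, at radius r is drawn at 1 + k1 r^2 times it, then the intrinsics apply), "R" (3x3) and "t" (3): a world point X has camera coordinates R X + t. Camera axes: x right, y down, z forward; pixel columns grow to the right and rows downward; lengths in m; the calibration is good to about 2 mm. A picture is of the moment at which its call begins. There is no depth.
- manip.job_done(): hands the job in; it is judged then, once.
The state is a dict: "time": time; "joint_pos": joint angles; "joint_vel": joint speeds; "joint_efforts": joint torques, N m; "tool_pos": TCP position; "tool_rot": TCP orientation; "contact_force": force on the tool from outside, world axes, zero at the start; "ft_torque": the same for the moment, N m; "gripper_width": opening from 0.0 (shut) to 1.0 (fully open); "grasp_force": force on a finger pad.
Only numpy, scipy, OpenCV 4.12 (cv2) and the standard library are available. Lean on these libraries where they do the work, as an engineer would, in place of code of your own. Each camera call takes 0.05 s, during which the arm holds its last target. There are 200 camera calls.

TASK

Get the drill jig ready for drilling: swing its open hinged leaf down onto the base, take the thin locating pin from the wooden stand and push it through the hole in the free end of the leaf into the hole in the base, until its collar presses the leaf fully shut. Small springs lift the leaf again, so finish while still gripping the pin and pressing it down with the leaf shut; do not let go. Leave the thick pin in the stand, the steel block in the jig and the other things on the bench where they are.

Things in the scene. Friction and masses are not known exactly. Their poses are not given: they have to be found in the camera images.
- jig: the fixed drill jig: steel base 170 x 110 mm, 40 mm high at its front and rear blocks; origin at the centre of its underside, x towards the hinge end, y along the hinge, z up. A steel block lies in the nest in its middle
- jig_hole (a point): centre of the mouth of the vertical 12 mm hole in the base's front block (top face, 40 mm above the bench, 55 mm from the jig's origin in -x); 32 mm deep, closed below
- jig_hinge (a point): middle of the hinge axis, at x = +70 mm in the jig's frame, 45 mm above the bench; the axis runs along the jig's y. The hinge lugs stand 52 mm high
- leaf (a joint): angle of the aluminium leaf (plate 150 x 100 x 10 mm, hinge axis at mid-thickness): 0 shut (top face 50 mm above the bench), 1.57 upright, 1.9 its stop. Starts about upright, held by hinge friction (0.13 N m); pushed over from behind it drops by itself below about 1.1 and rests 0.06 ajar on two spring plungers. About 7 N down on its hole shuts it; let go, it springs ajar
- leaf_hole (a point): centre of the 13 mm pin hole in the leaf's outer (upper when shut) face, 125 mm from the hinge axis, 35 mm from the free edge; with the leaf shut it lies exactly above jig_hole. The other opening, a dark bush of 9 mm bore in mid-leaf standing 2.5 mm proud, is the drill guide
- leaf_edge (a point): middle of the leaf's free edge, on the outer face, 160 mm from the hinge axis
- pin: the thin locating pin, loose, about 0.1 kg, 80 mm long: shank 10 mm thick and 40 mm long with chamfered tip, collar 28 mm wide and 6 mm thick, dark round head 22 mm wide and 34 mm high to grip. Origin at the centre of its tip, z up through the head. Stands in either hole of the stand, collar on the stand's top; its head spans 56 to 90 mm above the bench
- pin_collar (a point): centre of the underside of the thin pin's collar, 40 mm from the tip; 50 mm above the bench when the pin is home and the leaf shut
- thick_pin: the other pin, of the same form and height with a 16 mm shank, a 38 mm collar and a 34 mm head; it does not fit the jig and stays in the stand. Origin at its tip
- stand: fixed wooden stand 60 x 130 x 50 mm, with two holes 70 mm apart along its y; origin at the centre of its underside
- blank: dark steel block 50 x 90 x 30 mm lying in the jig's nest, its top 2 mm under the shut leaf; origin at the centre of its underside
- tee_bolt: tee bolt 32 x 127 x 26 mm lying behind the jig; a bystander
- strap: slotted clamp strap 36 x 100 x 16 mm lying to the right; a bystander
- big_nut: hexagon nut 36 x 41 x 29 mm lying behind the work; a bystander

How it is judged:
By the outcome, as a careful person would: the job done as asked, in the order asked, and still so for the second after the job is handed in, while the arm keeps its last pose, push and grip.
It also fails if it takes over 53 s, if anything falls off the work surface, if the arm or the gripper's body presses on something with over 40 N, if the wrist force passes 120 N, or if a joint passes its speed limit or range.

## Working session

There is one attempt and no reset: what is moved stays moved. The work goes in short steps, Python scripts to look and compute and a tool call to move; the robot and the scene stay as the last step left them, time stands still between calls to the robot, and variables do not carry over. Pictures are saved under pics/ and viewed, at most 10 in all, crops included, and the job is handed in when it is done.

Besides the shell and the picture viewer there is one more tool, called after "Request:" by a JSON object that holds its "op" and its "data", one argument or row to a line. play_rows: Moves the arm, as the interface text tells. Its arguments: {"type":"object","properties":{"commands":{"type":"array","items":{"type":"array","items":{"type":"number"}}},"hand":{"type":"number"}},"required":["commands"]}

```bash
ls; mkdir -p pics; cat > h.py <<'E'
import numpy as np, cv2
from plant import manip, imaging
def grab(n,f):
    d=imaging.grab_frame(n); cv2.imwrite(f,cv2.cvtColor(d['image'],cv2.COLOR_RGB2BGR))
    import pickle; pickle.dump(d,open(f+'.pkl','wb')); return d
def load(f):
    import pickle; return pickle.load(open(f+'.pkl','rb'))
def ray(d,u,v):
    a=np.array([(u-d['cx'])/d['fx'],(v-d['cy'])/d['fy']]); b=a.copy()
    for _ in range(20): b=a/(1+d['k1']*(b@b))
    R=np.array(d['R']);t=np.array(d['t'])
    w=R.T@np.array([b[0],b[1],1]); return -R.T@t,w
def atz(d,u,v,z):
    c,w=ray(d,u,v); return c+w*(z-c[2])/w[2]
def proj(d,X):
    p=np.array(d['R'])@np.array(X)+np.array(d['t']); s=p[:2]/p[2]; s=s*(1+d['k1']*(s@s))
    return np.array([s[0]*d['fx']+d['cx'],s[1]*d['fy']+d['cy']])
E
python3 - <<'E'
from h import *
for n in('side','top'):
    d=grab(n,f'pics/{n}0.png'); c,w=ray(d,256,192); print(n,c,w,d['fx'],d['k1'])
    cv2.imwrite(f'pics/{n}0b.png',cv2.resize(cv2.imread(f'pics/{n}0.png'),(800,600),interpolation=cv2.INTER_CUBIC))
print(manip.state(), manip.nose_length)
E
```

```text
pics
side [0.04089097 0.70838223 0.6202384 ] [ 0.4752897  -0.70088551 -0.53211379] 443.7027009098017 -0.10370103842899374
top [ 0.35386072 -0.06241774  1.20467555] [ 0.1732497   0.02806454 -0.9846497 ] 417.90413644063705 0.008652003580565552
{'time': 0.1, 'joint_pos': array([-1.42399824e+00,  5.32788869e-02,  1.61414858e+00,  2.20643239e-05,
        1.47602089e+00, -1.18971996e-01]), 'joint_vel': array([ 1.47741745e-03, -1.89772236e-03, -1.64093228e-03, -9.78201026e-05,
        1.88078052e-03,  3.80288935e-04]), 'joint_efforts': array([ 1.38246058e-03, -3.94898236e+01, -3.71362638e+01, -8.79786057e-05,
        3.88663524e-03,  3.41012935e-06]), 'tool_pos': array([ 0.16410128, -0.60251319,  0.2441982 ]), 'tool_rot': array([-9.27913096e-04,  9.91183480e-01,  1.32493196e-01, -1.92819017e-06]), 'contact_force': array([-0.337277  ,  0.62461209, -0.26953211]), 'ft_torque': array([0.00262527, 0.03900685, 0.02597958]), 'grasp_force': 0.0, 'gripper_width': 1.0022425799395518} 0.014
```

View pics/side0b.png

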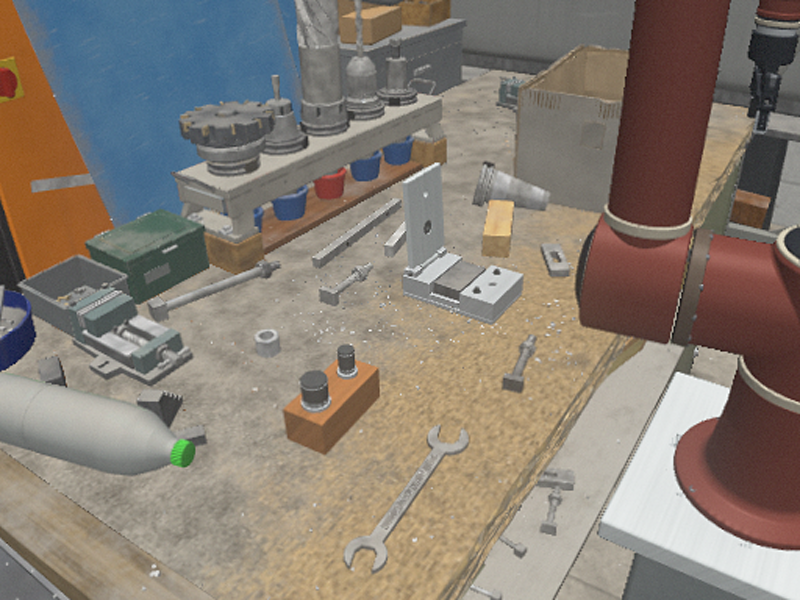

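View pics/top0b.png

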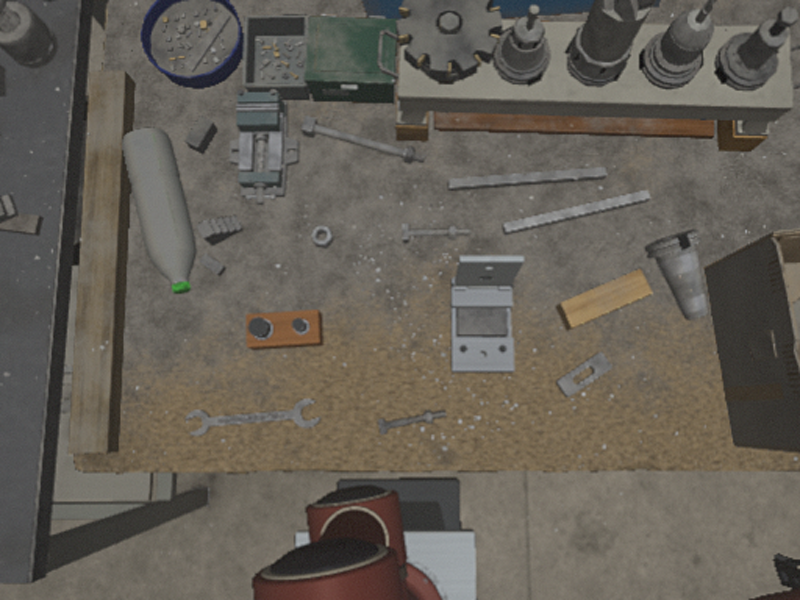

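The side view shows the jig with its leaf upright at (430,220)-(460,290) and the stand at (330,400). The thin pin is at (346,360) and the thick pin at (314,388). In the top view the jig is at (483,320), with the hinge away from the robot. The thin pin is at (300,326) and the thick pin at (260,328).

```bash
python3 - <<'E'
from h import *
t=cv2.imread('pics/top0.png'); s=cv2.imread('pics/side0.png')
A=cv2.resize(t[155:245,280:340],(400,600),interpolation=cv2.INTER_CUBIC)   # scale 6.667
B=cv2.resize(t[190:230,150:210],(400,267),interpolation=cv2.INTER_CUBIC)  # 6.667
C=cv2.resize(s[215:295,178:248],(291,333),interpolation=cv2.INTER_CUBIC) #4.16
o=np.zeros((600,800,3),np.uint8);o[:,:400]=A;o[:267,400:]=B;o[267:,400:691]=C
cv2.imwrite('pics/crop1.png',o)
C=cv2.resize(s[95:215,245:345],(500,600),interpolation=cv2.INTER_CUBIC) #5
cv2.imwrite('pics/crop2.png',C)
E
```

```text
(no output)
```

View pics/crop1.png

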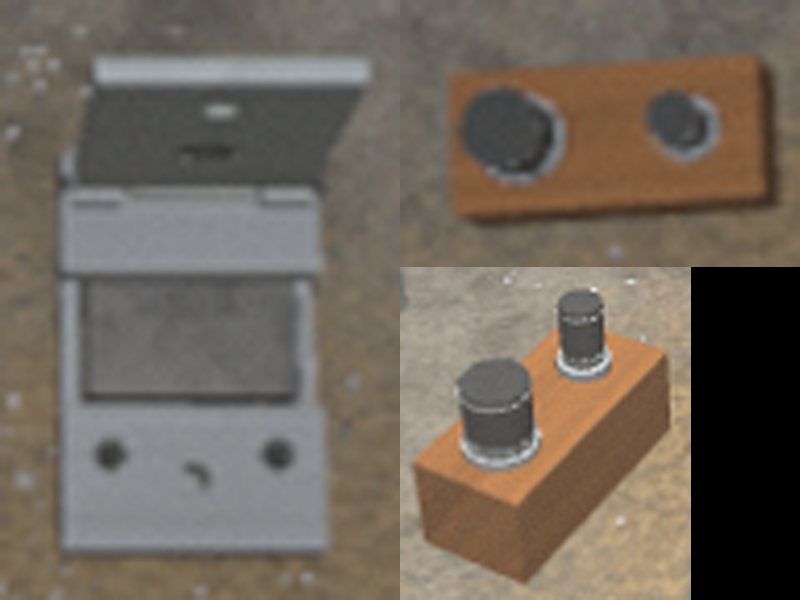

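View pics/crop2.png

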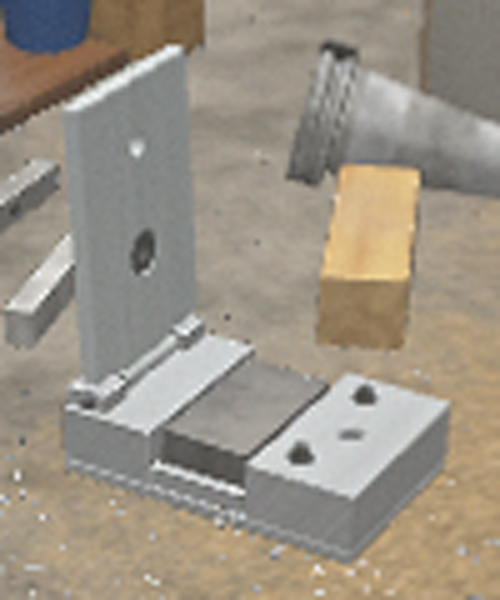

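In the crops, the jig hole is at top px (309.5,225.8) and side px (315,181.8). The thin pin's head top is at top px (191.6,207.7) and side px (221.3,222.9). The leaf is about upright, with its top edge at crop y≈70.

```bash
cat > m.py <<'E'
from h import *
t=load('pics/top0.png'); s=load('pics/side0.png')
T=lambda x,y:(x/6.667+280,y/6.667+155)
P=lambda x,y:((x-400)/6.667+150,y/6.667+190)
S=lambda x,y:(x/5+245,y/5+95)
Q=lambda x,y:((x-400)/4.16+178,(y-267)/4.16+215)
def tri(a,b):
    (c1,w1),(c2,w2)=ray(t,*a),ray(s,*b)
    k=np.linalg.lstsq(np.c_[w1,-w2],c2-c1,rcond=None)[0]
    p,q=c1+k[0]*w1,c2+k[1]*w2; return (p+q)/2,np.linalg.norm(p-q)
E
python3 - <<'E'
from m import *
np.set_printoptions(precision=4,suppress=True)
print('hole top',atz(t,*T(196,472),.04),'side',atz(s,*S(350,434),.04))
for n,a,b in(('plL',(110,455),(302,454)),('plR',(278,455),(364,394))): print(n,atz(t,*T(*a),.04),atz(s,*S(*b),.04))
print('thin head',atz(t,*P(677,118),.09),atz(s,*Q(580,300),.09),'collar',atz(t,*P(686,126),.056),atz(s,*Q(584,362),.055))
print('thick head',atz(t,*P(500,128),.09),atz(s,*Q(494,385),.09))
for n,a,z in(('FL',(62,548),.04),('FR',(326,548),.04),('RL',(62,272),.04),('RR',(320,272),.04),('hingeL',(62,190),.04),('hingeR',(320,190),.04)): print(n,atz(t,*T(*a),z))
for n,b in(('FL',(350,497)),('FR',(450,403)),('BL',(247,465)),('BR',(350,375)),('RRl',(153,428)),('RRr',(255,350))): print('s',n,atz(s,*S(*b),.04))
# leaf edges triangulated
print(tri(T(95,60),S(66,108)),tri(T(370,60),S(182,47)),'hole',tri(T(220,111),S(137,147)))
E
```

```text
hole top [ 0.462  -0.1779  0.04  ] side [ 0.4582 -0.1754  0.04  ]
plL [ 0.4694 -0.1421  0.04  ] [ 0.4698 -0.1453  0.04  ]
plR [ 0.4689 -0.2123  0.04  ] [ 0.4705 -0.2158  0.04  ]
thin head [0.5083 0.1434 0.09  ] [0.5095 0.1453 0.09  ] collar [0.5096 0.1458 0.056 ] [0.5072 0.1487 0.055 ]
thick head [0.5047 0.2151 0.09  ] [0.503  0.2191 0.09  ]
FL [ 0.4306 -0.1214  0.04  ]
FR [ 0.43   -0.2311  0.04  ]
RL [ 0.5472 -0.1232  0.04  ]
RR [ 0.5464 -0.2322  0.04  ]
hingeL [ 0.5826 -0.1238  0.04  ]
hingeR [ 0.5817 -0.2332  0.04  ]
s FL [ 0.4311 -0.122   0.04  ]
s FR [ 0.4282 -0.2308  0.04  ]
s BL [ 0.4881 -0.1217  0.04  ]
s BR [ 0.486  -0.2302  0.04  ]
s RRl [ 0.5467 -0.128   0.04  ]
s RRr [ 0.5426 -0.228   0.04  ]
(array([ 0.5979, -0.1284,  0.2048]), np.float64(0.0019144241660730473)) (array([ 0.5954, -0.2304,  0.2035]), np.float64(0.0062933268422135195)) hole (array([ 0.5871, -0.1776,  0.1683]), np.float64(0.0007457034887241279))
```

Request:
{"op": "play_rows", "data": {
  "commands": [
    [0,0,-18,0,0,5.08],
    [0,0,-18,0,0,5.08],
    [0,0,-19,0,0,5.07],
    [25,-29,0,0,0,0],
    [25,-29,0,0,0,0]
  ],
  "hand": 0
}}

```text
time: 0.52
tool_pos: [0.2138, -0.5456, 0.3015]
tool_rot: [0.001, 1.0, -0.002, 0.0]
contact_force: [0.6, 0.4, -0.9]
gripper_width: 0.297
grasp_force: 0.0
```

Request:
{"op": "play_rows", "data": {
  "commands": [
    [25,-29,0,0,0,0],
    [25,-29,0,0,0,0],
    [25,-29,0,0,0,0],
    [25,-29,0,0,0,0],
    [25,-29,0,0,0,0]
  ]
}}

```text
time: 0.93
tool_pos: [0.3399, -0.3983, 0.2998]
tool_rot: [-0.0, 1.0, -0.0, -0.0]
contact_force: [1.3, -0.7, 0.2]
gripper_width: 0.003
grasp_force: 0.0
```

Request:
{"op": "play_rows", "data": {
  "commands": [
    [32,-22.3,0,0,0,0],
    [32,-22.3,0,0,0,0],
    [32,-22.3,0,0,0,0],
    [32,-22.3,0,0,0,0],
    [32,-22.3,0,0,0,0]
  ]
}}

```text
time: 1.35
tool_pos: [0.5003, -0.2869, 0.2999]
tool_rot: [-0.0, 1.0, 0.0, -0.0]
contact_force: [0.9, -0.7, 0.9]
gripper_width: 0.002
grasp_force: 0.0
```

Request:
{"op": "play_rows", "data": {
  "commands": [
    [32,-22.3,0,0,0,0],
    [32,-22.3,0,0,0,0],
    [32,-22.3,0,0,0,0],
    [32,-22.3,0,0,0,0],
    [32,-22.3,0,0,0,0]
  ]
}}

```text
time: 1.77
tool_pos: [0.6604, -0.1754, 0.2995]
tool_rot: [-0.0, 1.0, 0.0, -0.001]
contact_force: [1.3, -0.0, -0.3]
gripper_width: -0.0
grasp_force: 0.0
```

Request:
{"op": "play_rows", "data": {
  "commands": [
    [0,0,30,0,0,0],
    [0,0,30,0,0,0],
    [0,0,30,0,0,0],
    [0,0,25,0,0,0],
    [0,0,0,0,0,0]
  ]
}}

```text
time: 2.18
tool_pos: [0.6553, -0.1753, 0.1767]
tool_rot: [-0.002, 1.0, 0.0, -0.006]
contact_force: [-0.0, 0.6, -1.9]
gripper_width: -0.004
grasp_force: 0.0
```

Request:
{"op": "play_rows", "data": {
  "commands": [
    [-15,0,0,0,0,0],
    [-15,0,0,0,0,0],
    [-15,0,0,0,0,0],
    [-15,0,0,0,0,0],
    [-15,0,0,0,0,0]
  ]
}}

```text
time: 2.6
tool_pos: [0.5846, -0.1773, 0.1873]
tool_rot: [0.0, 1.0, -0.0, 0.002]
contact_force: [2.8, 0.8, -1.6]
gripper_width: -0.001
grasp_force: 0.9
```

Request:
{"op": "play_rows", "data": {
  "commands": [
    [-15,0,0,0,0,0],
    [-15,0,0,0,0,0],
    [-15,0,0,0,0,0],
    [-15,0,0,0,0,0],
    [-15,0,0,0,0,0]
  ]
}}

```text
time: 3.02
tool_pos: [0.5092, -0.1774, 0.1873]
tool_rot: [0.001, 1.0, -0.0, 0.001]
contact_force: [0.7, 0.3, 0.1]
gripper_width: 0.003
grasp_force: 0.2
```

```bash
python3 - <<'E'
from h import *
grab('side','pics/side1.png')
s=cv2.imread('pics/side1.png')
cv2.imwrite('pics/side1c.png',cv2.resize(s[60:220,220:370],(562,600),interpolation=cv2.INTER_CUBIC))
print(manip.state()['tool_pos'])
E
```

```text
[ 0.50721073 -0.17724067  0.1869002 ]
```

View pics/side1c.png

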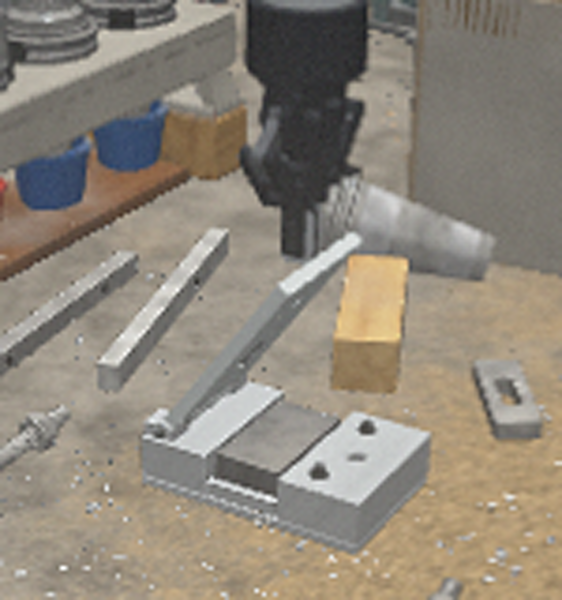

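The leaf has passed its tipping point and is dropping, with its free edge now at crop (320,265). I'll go on to the thin pin while it falls.

Request:
{"op": "play_rows", "data": {
  "commands": [
    [0,-40,-3,0,0,0],
    [0,-40,0,0,0,0],
    [0,-40,0,0,0,0],
    [0,-40,0,0,0,0],
    [1,-40,0,0,0,0]
  ],
  "hand": 48
}}

```text
time: 3.48
tool_pos: [0.5107, 0.0246, 0.1901]
tool_rot: [0.0, 1.0, -0.0, 0.001]
contact_force: [1.4, -0.2, -0.9]
gripper_width: 0.562
grasp_force: 0.0
```

Request:
{"op": "play_rows", "data": {
  "commands": [
    [1,-40,0,0,0,0],
    [0,-40,0,0,0,0],
    [0,-41,0,0,0,0],
    [0,0,20,0,0,0],
    [0,0,0,0,0,0]
  ]
}}

```text
time: 3.9
tool_pos: [0.51, 0.146, 0.1669]
tool_rot: [0.0, 1.0, 0.002, -0.001]
contact_force: [-0.7, -0.3, -1.3]
gripper_width: 0.562
grasp_force: 0.0
```

```bash
python3 - <<'E'
from h import *
grab('side','pics/side2.png');d=grab('top','pics/top2.png')
s=cv2.imread('pics/side2.png');t=cv2.imread('pics/top2.png')
o=np.zeros((600,800,3),np.uint8)
o[:300,:400]=cv2.resize(s[115:215,245:345],(400,300)[:2],interpolation=cv2.INTER_CUBIC)
o[300:,:400]=cv2.resize(s[190:290,160:293],(400,300),interpolation=cv2.INTER_CUBIC)
o[:,400:]=cv2.resize(t[155:245,280:340],(400,600),interpolation=cv2.INTER_CUBIC)
cv2.imwrite('pics/c2.png',o)
print(manip.state()['tool_pos'],manip.state()['gripper_width'])
E
```

```text
[0.51100206 0.1439189  0.16843836] 0.5602158885306876
```

View pics/c2.png

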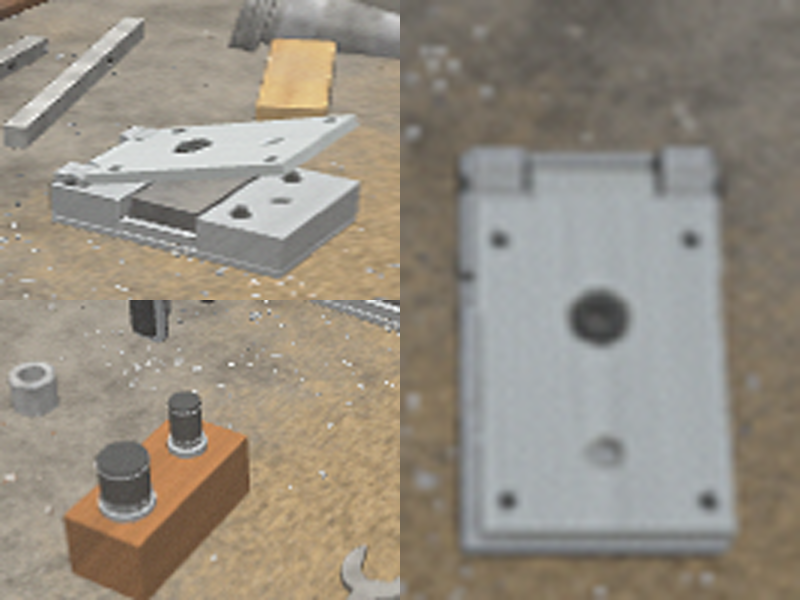

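The leaf is down and settling onto its plungers. The thin pin is undisturbed at crop (185,420).

Request:
{"op": "play_rows", "data": {
  "commands": [
    [-1,0,25,0,0,0],
    [0,0,25,0,0,0],
    [0,0,25,0,0,0],
    [0,0,0,0,0,0],
    [0,0,0,0,0,0]
  ]
}}

```text
time: 4.42
tool_pos: [0.5099, 0.1427, 0.0931]
tool_rot: [0.0, 1.0, -0.001, -0.001]
contact_force: [-0.2, 0.5, 0.1]
gripper_width: 0.557
grasp_force: 0.0
```

```bash
python3 - <<'E'
from h import *
grab('side','pics/side3.png');d=grab('top','pics/top3.png')
s=cv2.imread('pics/side3.png');t=cv2.imread('pics/top3.png')
o=np.zeros((600,800,3),np.uint8)
o[:,:400]=cv2.resize(s[185:285,185:252],(400,600),interpolation=cv2.INTER_CUBIC)
o[:300,400:]=cv2.resize(s[135:210,245:345],(400,300),interpolation=cv2.INTER_CUBIC)
o[300:,400:]=cv2.resize(t[180:240,145:225],(400,300),interpolation=cv2.INTER_CUBIC)
cv2.imwrite('pics/c3.png',o)
print(manip.state()['tool_pos'],manip.state()['contact_force'])
E
```

```text
[0.5118638  0.14340168 0.09570619] [-0.70803873  0.09551542 -0.18110082]
```

View pics/c3.png

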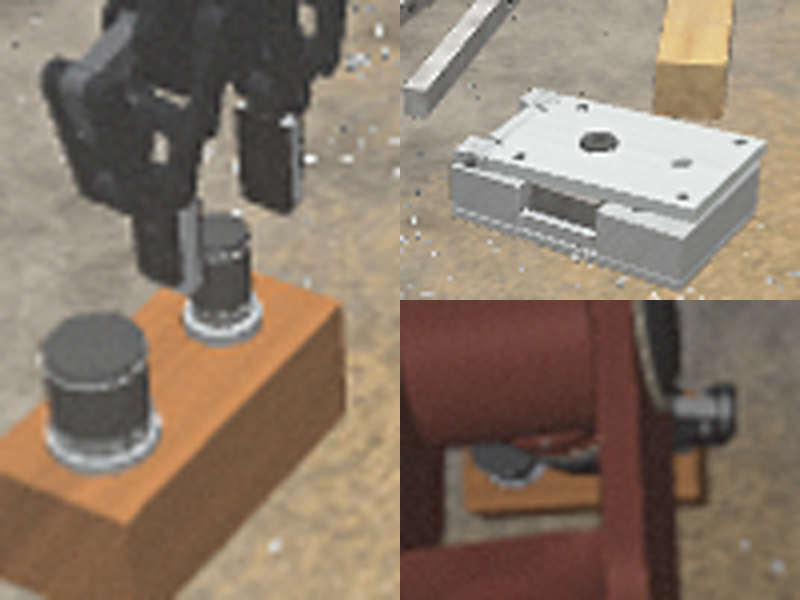

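The pin head sits between the fingers and the leaf rests slightly ajar. I'll lower the last bit and grip.

Request:
{"op": "play_rows", "data": {
  "commands": [
    [-1,0,9,0,0,0],
    [0,0,9,0,0,0],
    [0,0,0,0,0,0],
    [0,0,0,0,0,0]
  ]
}}

```text
time: 4.85
tool_pos: [0.5086, 0.1439, 0.0747]
tool_rot: [0.0, 1.0, -0.0, -0.001]
contact_force: [0.2, -0.3, 0.4]
gripper_width: 0.56
grasp_force: 0.0
```

Request:
{"op": "play_rows", "data": {
  "commands": [
    [0,0,0,0,0,0],
    [0,0,0,0,0,0],
    [0,0,0,0,0,0],
    [0,0,0,0,0,0],
    [0,0,0,0,0,0]
  ],
  "hand": 10
}}

```text
time: 5.27
tool_pos: [0.5096, 0.1441, 0.0759]
tool_rot: [-0.0, 1.0, 0.0, 0.001]
contact_force: [0.2, 1.3, 2.2]
gripper_width: 0.236
grasp_force: 58.7
```

Request:
{"op": "play_rows", "data": {
  "commands": [
    [0,0,-10,0,0,0],
    [0,0,-20,0,0,0],
    [0,0,-20,0,0,0],
    [0,0,-20,0,0,0],
    [0,0,-20,0,0,0]
  ]
}}

```text
time: 5.68
tool_pos: [0.5087, 0.1439, 0.1663]
tool_rot: [0.0, 1.0, -0.0, -0.0]
contact_force: [-0.7, -0.1, -1.1]
gripper_width: 0.235
grasp_force: 58.7
```

Request:
{"op": "play_rows", "data": {
  "commands": [
    [-3,20,0,0,0,0],
    [-6,40,0,0,0,0],
    [-6,40,0,0,0,0],
    [-6,40,0,0,0,0],
    [-6,40,0,0,0,0]
  ]
}}

```text
time: 6.1
tool_pos: [0.4814, -0.0374, 0.1657]
tool_rot: [0.0, 1.0, 0.001, 0.0]
contact_force: [0.4, -0.3, -1.7]
gripper_width: 0.233
grasp_force: 59.0
```

Request:
{"op": "play_rows", "data": {
  "commands": [
    [-6,40,0,0,0,0],
    [-6,40,0,0,0,0],
    [-6,40,0,0,0,0],
    [-4,21.5,0,0,0,0],
    [0,0,10,0,0,0]
  ]
}}

```text
time: 6.52
tool_pos: [0.4605, -0.182, 0.1579]
tool_rot: [0.002, 1.0, -0.003, 0.002]
contact_force: [-0.5, -0.6, -0.8]
gripper_width: 0.236
grasp_force: 59.1
```

Request:
{"op": "play_rows", "data": {
  "commands": [
    [0,0,0,0,0,0],
    [0,0,0,0,0,0]
  ]
}}

```text
time: 6.68
tool_pos: [0.4594, -0.1767, 0.1544]
tool_rot: [-0.001, 1.0, -0.0, -0.001]
contact_force: [0.1, 0.4, -1.6]
gripper_width: 0.236
grasp_force: 59.1
```

```bash
python3 - <<'E'
from h import *
grab('side','pics/side4.png');d=grab('top','pics/top4.png')
s=cv2.imread('pics/side4.png');t=cv2.imread('pics/top4.png')
o=np.zeros((600,800,3),np.uint8)
o[:,:480]=cv2.resize(s[115:215,270:350],(480,600),interpolation=cv2.INTER_CUBIC)
o[:480,480:]=cv2.resize(t[160:250,275:335],(320,480),interpolation=cv2.INTER_CUBIC)
cv2.imwrite('pics/c4.png',o)
print(manip.state()['tool_pos'],manip.state()['contact_force'],manip.state()['gripper_width'])
E
```

```text
[ 0.46018664 -0.17639501  0.15518006] [-0.70758269  0.26558312 -1.81475101] 0.23847581210830568
```

View pics/c4.png

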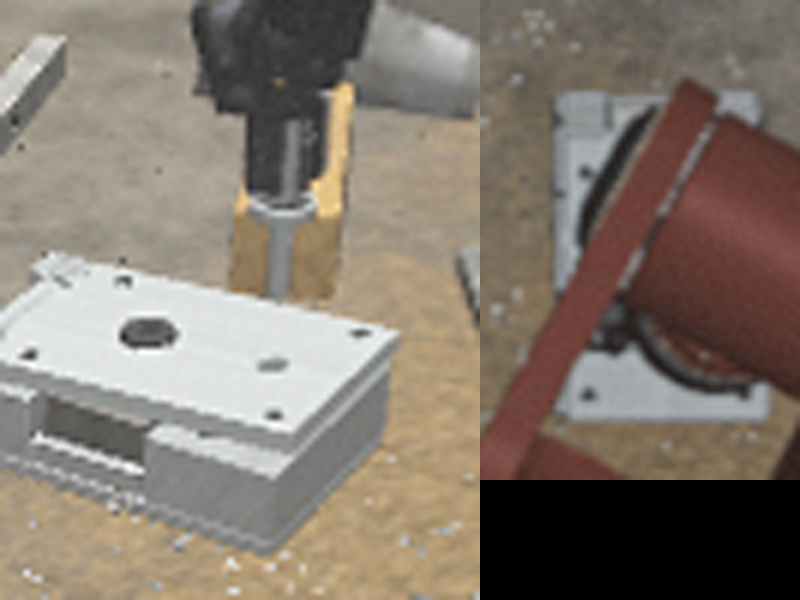

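The pin hangs above the leaf hole: the shank tip is at crop (278,298) and the leaf hole at (273,364). I'll check the alignment numerically.

```bash
python3 - <<'E'
from h import *
s=load('pics/side4.png'); C=lambda u,v:(u/6+270,v/6+115)
print('tip px',C(278,298),'pred',proj(s,[.460,-.1767,.090]))
print('collar px',C(282,209),'pred',proj(s,[.460,-.1767,.133]))
h=atz(s,*C(273,364),.0575);print('leaf hole by side',h)
p=atz(s,*C(278,298),.090);print('tip by side',p, 'collar',atz(s,*C(282,209),.133))
c=[]
for a,z in(((273,364),.0575),((278,298),.090),((282,209),.133)):
    w=ray(s,*C(*a))[1];c.append(w)
# top view leaf hole from c2 (leaf ~0.25 then); and resting leaf corners in side
t=load('pics/top2.png');print('leaf hole top2 for angles',[ (a,atz(t,(604-400)/6.667+280,452/6.667+155,.045+.125*np.sin(a)+.005*np.cos(a)), .5845-.125*np.cos(a)+.005*np.sin(a)) for a in(.06,.12,.2)])
E
```

```text
tip px (316.3333333333333, 164.66666666666666) pred [315.5729925  164.13151966]
collar px (317.0, 149.83333333333334) pred [316.42684013 148.65329549]
leaf hole by side [ 0.45826114 -0.17638683  0.0575    ]
tip by side [ 0.45713247 -0.17520092  0.09      ] collar [ 0.4559296  -0.17169901  0.133     ]
leaf hole top2 for angles [(0.06, array([ 0.46863006, -0.17962422,  0.0574865 ]), np.float64(0.4600247525404967)), (0.12, array([ 0.46788557, -0.17886393,  0.06492807]), np.float64(0.4609974815547114)), (0.2, array([ 0.46690455, -0.17786207,  0.074734  ]), np.float64(0.46298502442382017))]
```

Request:
{"op": "play_rows", "data": {
  "commands": [
    [0,0,10,0,0,0],
    [0,0,10,0,0,0],
    [0,0,8,0,0,0],
    [0,0,4,0,0,0],
    [0,0,2,0,0,0]
  ]
}}

```text
time: 7.2
tool_pos: [0.4594, -0.1768, 0.1195]
tool_rot: [-0.001, 1.0, 0.0, -0.001]
contact_force: [-0.2, -0.8, -0.3]
gripper_width: 0.237
grasp_force: 59.1
```

Request:
{"op": "play_rows", "data": {
  "commands": [
    [0,0,2,0,0,0],
    [0,0,2,0,0,0],
    [0,0,2,0,0,0],
    [0,0,0,0,0,0]
  ]
}}

```text
time: 7.53
tool_pos: [0.4601, -0.1776, 0.1151]
tool_rot: [-0.0, 1.0, -0.0, -0.0]
contact_force: [-0.9, -0.5, -1.4]
gripper_width: 0.238
grasp_force: 59.1
```

Request:
{"op": "play_rows", "data": {
  "commands": [
    [0,0,2,0,0,0],
    [0,0,2,0,0,0],
    [0,0,2,0,0,0],
    [0,0,2,0,0,0],
    [0,0,0,0,0,0]
  ]
}}

```text
time: 7.95
tool_pos: [0.4599, -0.1774, 0.1067]
tool_rot: [-0.0, 1.0, -0.0, -0.0]
contact_force: [-0.2, 0.2, -0.8]
gripper_width: 0.235
grasp_force: 59.1
```

Request:
{"op": "play_rows", "data": {
  "commands": [
    [0,0,2,0,0,0],
    [0,0,2,0,0,0],
    [0,0,1,0,0,0],
    [0,0,0,0,0,0]
  ]
}}

```text
time: 8.28
tool_pos: [0.46, -0.1774, 0.1019]
tool_rot: [-0.0, 1.0, 0.0, -0.0]
contact_force: [0.4, -0.5, -1.0]
gripper_width: 0.24
grasp_force: 59.1
```

Request:
{"op": "play_rows", "data": {
  "commands": [
    [0,0,3,0,0,0],
    [0,0,3,0,0,0],
    [0,0,3,0,0,0],
    [0,0,3,0,0,0],
    [0,0,0,0,0,0]
  ]
}}

```text
time: 8.7
tool_pos: [0.4597, -0.1773, 0.0893]
tool_rot: [-0.0, 1.0, -0.0, -0.001]
contact_force: [-0.6, 0.0, -0.9]
gripper_width: 0.24
grasp_force: 59.1
```

Request:
{"op": "play_rows", "data": {
  "commands": [
    [0,0,2,0,0,0],
    [0,0,2,0,0,0],
    [0,0,2,0,0,0],
    [0,0,2,0,0,0],
    [0,0,0,0,0,0]
  ]
}}

```text
time: 9.12
tool_pos: [0.4602, -0.1776, 0.0823]
tool_rot: [0.0, 1.0, 0.0, -0.0]
contact_force: [-1.5, 0.3, 0.6]
gripper_width: 0.238
grasp_force: 59.2
```

Contact with the leaf is starting, so I'll press on in small rows.

Request:
{"op": "play_rows", "data": {
  "commands": [
    [0,0,2,0,0,0],
    [0,0,2,0,0,0],
    [0,0,2,0,0,0],
    [0,0,1,0,0,0],
    [0,0,0,0,0,0]
  ]
}}

```text
time: 9.53
tool_pos: [0.4601, -0.1777, 0.0758]
tool_rot: [0.0, 1.0, 0.0, -0.0]
contact_force: [-3.7, 1.3, 8.5]
gripper_width: 0.24
grasp_force: 60.0
```

Request:
{"op": "play_rows", "data": {
  "commands": [
    [0,0,0.5,0,0,0],
    [0,0,0.5,0,0,0],
    [0,0,0,0,0,0]
  ]
}}

```text
time: 9.78
tool_pos: [0.4602, -0.1777, 0.0758]
tool_rot: [-0.0, 1.0, 0.0, -0.001]
contact_force: [-7.1, 3.1, 12.9]
gripper_width: 0.239
grasp_force: 60.6
```

Now about home with some sideways load. I'll ease it by moving towards -x and +y, then press a little more.

Request:
{"op": "play_rows", "data": {
  "commands": [
    [-0.5,-0.2,0,0,0,0],
    [-0.5,-0.2,0,0,0,0],
    [0,0,0.5,0,0,0],
    [0,0,0.5,0,0,0],
    [0,0,0,0,0,0]
  ]
}}

```text
time: 10.2
tool_pos: [0.4601, -0.1777, 0.0758]
tool_rot: [0.0, 1.0, -0.0, 0.001]
contact_force: [-6.5, 4.0, 14.3]
gripper_width: 0.24
grasp_force: 60.9
```

Request:
{"op": "play_rows", "data": {
  "commands": [
    [0,0,0.5,0,0,0],
    [0,0,0,0,0,0],
    [0,0,0,0,0,0]
  ]
}}

```text
time: 10.45
tool_pos: [0.4602, -0.1777, 0.0757]
tool_rot: [0.0, 1.0, 0.0, 0.0]
contact_force: [-7.0, 3.8, 18.0]
gripper_width: 0.237
grasp_force: 61.2
```

```bash
python3 - <<'E'
from h import *
grab('side','pics/side5.png')
s=cv2.imread('pics/side5.png');s4=cv2.imread('pics/side4.png')
cv2.imwrite('pics/c5.png',np.hstack([cv2.resize(q[125:215,265:345],(400,450),interpolation=cv2.INTER_CUBIC) for q in(s4,s)]))
for _ in range(3):
    x=manip.state(); print(x['time'],x['tool_pos'],x['contact_force'],x['gripper_width'])
E
```

```text
10.5 [ 0.46014181 -0.17772183  0.07571414] [-7.50490464  3.59299547 17.99118205] 0.238506143542779
10.5 [ 0.46014181 -0.17772183  0.07571414] [-7.50490464  3.59299547 17.99118205] 0.238506143542779
10.5 [ 0.46014181 -0.17772183  0.07571414] [-7.50490464  3.59299547 17.99118205] 0.238506143542779
```

View pics/c5.png

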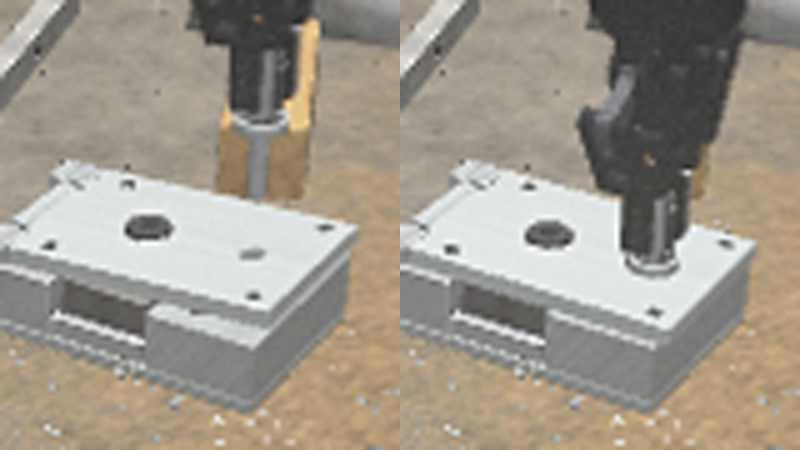

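The leaf looks shut under the collar. I'll check its drop and angle numerically.

```bash
python3 - <<'E'
from h import *
a=cv2.cvtColor(cv2.imread('pics/side4.png'),6);b=cv2.cvtColor(cv2.imread('pics/side5.png'),6)
d=load('pics/side5.png')
# vertical intensity profiles across the front-left leaf/front edge, columns 300..330
for n,(u,v) in dict(scrLf=(255/5+265,295/5+125),cornR=(325/5+265,228/5+125),corner=(268/5+265,318/5+125)).items():
    u,v=int(u),int(v); T=a[v-5:v+6,u-6:u+7]; S=b[v-9:v+15,u-10:u+11]
    r=cv2.matchTemplate(S,T,cv2.TM_CCOEFF_NORMED); m=cv2.minMaxLoc(r); x,y=m[3]
    sub=lambda p,q,w:(p-w)/(2*(p-2*q+w))
    dy=y+(sub(r[y-1,x],r[y,x],r[y+1,x]) if 0<y<r.shape[0]-1 else 0)-4; print(n,m[1],'shift',x-4,round(float(dy),2))
o=np.array([.515,-.177]);ya=np.deg2rad(-.9);Rz=np.array([[np.cos(ya),-np.sin(ya)],[np.sin(ya),np.cos(ya)]])
def P(l,y,ang,h=.005):
    x=.07-l*np.cos(ang)+h*np.sin(ang); z=.045+l*np.sin(ang)+h*np.cos(ang); return proj(d,[*(o+Rz@[x,y]),z])
for n,l,y in(('corner',.160,.05),('scrLf',.14,.04),('R',.14,-.04)):
    print(n,[np.round(P(l,y,g),2).tolist() for g in(0,.02,.04,.06)])
E
```

```text
scrLf 0.8969831466674805 shift 0 3.27
cornR 0.9446227550506592 shift 0 3.1
corner 0.6818013191223145 shift 0 3.22
corner [[317.83, 190.84], [317.85, 189.7], [317.85, 188.55], [317.82, 187.4]]
scrLf [[312.46, 186.7], [312.47, 185.71], [312.46, 184.71], [312.42, 183.71]]
R [[327.1, 173.06], [327.13, 172.11], [327.13, 171.15], [327.11, 170.18]]
```

```bash
python3 -c "
from plant import manip
print(manip.job_done())"
```

```text
the job is handed in; nothing more can be done
None
```

I swung the leaf down and pushed the thin pin through it into the base until the collar held the leaf shut, then handed the job in at about 10.5 s with the pin still gripped and pressed down at about 18 N; the camera check agrees the leaf is fully shut.

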